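Gather the loose parts in the tote's yellow corner

TASK

Pick up the teal parts tote (its handle bar has a black grip), lift it clear of the bench, and tilt it so that its yellow corner is the lowest and all five loose metal parts slide into that corner, onto the yellow patch. Spill nothing, leave everything else on the bench where it is, and finish while still holding the tote up in the air, tilted and steady, with the parts resting in the yellow corner.

Things in the scene. Friction and masses are not known exactly. Their poses are not given: they have to be found in the camera images.
- tote_grip (a point): centre of the black grip (middle 80 mm) of the tote's handle bar, 105 mm above the tote's underside. The flat steel bar, 12 mm thick (y), 30 mm high (z), 170 mm long (x), runs over the middle of the tote, 90 to 120 mm above its underside, on posts at both ends. Axes are the tote's: x along the bar, z up. Grip firmly (about 40 N), or the tote may turn in the fingers when tilted
- tote_corner (a point): outer bottom corner of the tote at its yellow corner: 85 mm toward -x and 60 mm toward -y from the tote's centre, level with its underside; axes are the tote's
- tote: the teal tote with the handle: an open box, outside 170 mm (x) by 120 mm (y) by 50 mm high, walls and floor 4 mm, about 0.3 kg, loose, level on the bench. Origin at the centre of its underside, z up. The yellow corner is the -x, -y corner: a 70 by 70 mm yellow patch on the floor, with yellow walls and rim
- part1_c (a point): centre of a brass bushing, 16 mm across and 14 mm high, 25 g, standing in the tote; it slides easily (starts to slide at about 10 degrees of tilt)
- part2_c (a point): centre of a brass bushing, 16 mm across and 14 mm high, 25 g, standing in the tote; it slides easily (starts to slide at about 10 degrees of tilt)
- part3_c (a point): centre of a brass bushing, 16 mm across and 14 mm high, 25 g, standing in the tote; it slides easily (starts to slide at about 10 degrees of tilt)
- part4_c (a point): centre of a square steel block, 15 by 15 by 14 mm, 25 g, lying in the tote; it slides easily (starts to slide at about 10 degrees of tilt)
- part5_c (a point): centre of a square steel block, 15 by 15 by 14 mm, 25 g, lying in the tote; it slides easily (starts to slide at about 10 degrees of tilt)
- tray: grey open tray, 150 by 110 by 30 mm, no handle, empty; on the other side from the tote; leave alone; origin at the centre of its underside
- bottle: white bottle with a blue cap, 52 mm across, 130 mm tall, standing; leave alone; origin at the centre of its underside
- carton: cardboard carton, 110 by 160 by 70 mm; leave alone; origin at the centre of its underside
- wrench: steel wrench lying flat, about 180 mm long, near the robot on its right; leave alone
- motor: small black motor standing on its lime wheel, 54 mm across, 78 mm tall; leave alone; origin at the centre of its underside
There are look-alikes about, which are no part of the job. There is more than one size of the tote; the one meant has the size given above.

How it is judged (in metres and radians):
On the way:
1. the tote is held up clear of the bench (contact force between the fingers and tote above 1 N and height (world z) of tote_corner above 0.02 m), for 0.2 s.
At the end, for the whole second after the job is handed in: Held in the fingers, steady; yellow outer bottom corner 20 mm or more above the bench; tote tilted 0.2 to 1.1 rad with its x and y axes each rising over 0.1 rad; all five part centres in the tote within 72 mm of both inner walls of the yellow corner, for the whole last second (all of step 1 and angle between tote's own z axis and vertical between 0.2 and 1.1 rad and angle between tote's own x axis and vertical below 1.47 rad and angle between tote's own y axis and vertical below 1.47 rad and linear speed of tote below 0.03 m/s and x of each of part1_c, part2_c, part3_c, part4_c, part5_c in the frame of tote_grip below -0.009 m and y of each of part1_c, part2_c, part3_c, part4_c, part5_c in the frame of tote_grip below 0.016 m and z of part1_c in the frame of tote_grip between -0.11 and -0.055 m and z of part2_c in the frame of tote_grip between -0.11 and -0.055 m and z of part3_c in the frame of tote_grip between -0.11 and -0.055 m and z of part4_c in the frame of tote_grip between -0.11 and -0.055 m and z of part5_c in the frame of tote_grip between -0.11 and -0.055 m); the arm keeps its last pose, push and grip.
It fails at once if a bystander is moved more than 30 mm (distance of any of tray, bottle, carton, wrench, motor from where it was at the start of the episode above 0.03 m).
It fails at once if a part falls out of the tote (distance between any of part1_c, part2_c, part3_c, part4_c, part5_c and tote_grip above 0.19 m).
It also fails if it takes over 29 s, if anything falls off the work surface, if the arm or the gripper's body presses on something with over 40 N, if the wrist force passes 120 N, or if a joint passes its speed limit or range.

ROBOT

A 6-joint arm with a two-finger parallel gripper is mounted at the origin on the work surface. World frame = base frame: x ahead of the robot, y to its left, z up, the work surface at z = 0. Lengths are in m, angles in degrees, forces in N, time in s.
With the tool pointing down it reaches from about 0.4 to 0.825 m from the base axis. Payload 7 kg.
Tool frame: the origin (TCP) lies at the very end of the fingers, on their centre line; the grasp point (between the pads) lies 19 mm behind it; z points along the fingers, y is the line along which they close (so a half turn about z gives the same grasp; the last joint's range is limited). The gripper opens to 88 mm and grips with 3 to 60 N. Pads are 19 mm wide; open, the fingers measure 130 mm over their backs; the gripper's body (78 mm by 193 mm) begins 47 mm behind the grasp point.
Start: joints at [-57.634, 20.546, 0.682, 0, -70.136, -16.507], TCP at [0.184, -0.649, 0.227] pointing down, gripper open.
Joint ranges: [-176.03, 176.03], [-82.01, 121.73], [-58.28, 71.71], [-173.87, 95.51], [-174.79, -0.11], [-173.66, 173.66]. Speed limits (degrees/s): [136.94, 136.94, 172.46, 180, 180, 180].

INTERFACE

Orientations are given as [roll, pitch, yaw] about the fixed x, y, z axes, in that order (R = Rz(yaw) Ry(pitch) Rx(roll)).
In Python, from plant import ctrl gives the robot as it stands.
- The arm moves only by the tool carry_out, never from a script. Its argument "deltas" is a list that holds one entry, the list of rows, each a list of 5 numbers: the shift along the tool's x, y, z scaled (see below), then the turn about the tool's z scaled (see below), then the opening, from -1 (shut) to 1 (fully open). A call has 1 to 5 rows; each row is the pose to reach, as a shift and turn from the pose commanded when the call began, along the tool's axes at that moment, turning the shorter way round; what a row does not reach only later rows make up. The controller multiplies each number of a shift by 20 cm and each number of a turn by 2 pi rad. A row lasts 1/10 s, in which the tool goes at most 50 mm and 8.59 degrees, less where a joint would pass 70% of its speed; a pose out of reach is approached as far as the arm can. A call with a number of a shift or a turn outside -1 to 1 is refused whole. A call with a gripper value outside its range is refused whole. The fingers move at their own pace and stop on an object; the grip force is fixed at half the most. Time passes only in rows, so rows that repeat a pose let the fingers close. It gives the time, the measured TCP pose, the force, the opening and the grip force at its end, in the units of the state.
- ctrl.get_obs(): the state, without advancing time (a new reading comes with each control period).
- ctrl.snapshot(name): name is "scene" or "top"; returns a dict with "color" (384x512x3 uint8, red, green, blue), "camera_matrix" (3x3 intrinsics, pixels), "k1" (the pictures are not rectified: a ray, as slopes to the right and down, at radius r is drawn at 1 + k1 r^2 times it, then the intrinsics apply), "R" (3x3) and "t" (3): a world point X has camera coordinates R X + t. Camera axes: x right, y down, z forward; pixel columns grow to the right and rows downward; lengths in m; the calibration is good to about 2 mm. A picture is of the moment at which its call begins. There is no depth.
- ctrl.close_job(): hands the job in; it is judged then, once.
Trained networks look in a picture, given as the dict that the camera call returned (one of the last four; its "shot" number tells which), for a name from the list of things; names that differ only in an ending like _2 or _b are one class to them, and where a whole thing is asked for, a point or a joint stands for the part that bears it (a point fixed in the world has none). Each returns a list of dicts, best first, with "p" (0 to 1); they miss things now and then, are a little off and sometimes report something else, mostly with a low value. They report only what shows in the picture. A call takes as long as a camera call. They do not tell look-alikes from the thing itself.
- ctrl.search_frame(picture, name): "centre" ([column, row] in pixels, amid what is visible of it).
- ctrl.silhouettes(picture, name): "mask" (384x512 bool, what is visible of it) and "centre" ([column, row] in pixels, amid what is visible of it).
- ctrl.spot_point(picture, name): "centre" ([column, row] in pixels: a listed point, or the origin of a listed thing).
The state is a dict: "clock": time; "joint_pos": joint angles; "qvel": joint speeds; "tau": joint torques, N m; "tool_pos": TCP position; "orientation": TCP orientation; "force": force on the tool from outside, world axes, zero at the start; "moment": the same for the moment, N m; "opening": finger opening in m; "gripper_force": force on a finger pad.
Only numpy, scipy, OpenCV 4.12 (cv2) and the standard library are available. Lean on these libraries where they do the work, as an engineer would, in place of code of your own. Each camera call takes 0.05 s, during which the arm holds its last target. There are 200 camera calls.

## Working session

There is one attempt and no reset: what is moved stays moved. The work goes in short steps, Python scripts to look and compute and a tool call to move; the robot and the scene stay as the last step left them, time stands still between calls to the robot, and variables do not carry over. Pictures are saved under pics/ and viewed, at most 10 in all, crops included, and the job is handed in when it is done.

Besides the shell and the picture viewer there is one more tool, called after "Request:" in YAML: its name, and indented under it one key for each argument. carry_out: Moves the arm, as the interface text tells. Its arguments: {"type":"object","properties":{"deltas":{"type":"array"}},"required":["deltas"]}

```bash
ls; mkdir -p pics; cat > h.py <<'E'
import numpy as np,cv2
from plant import ctrl
def ray(p,uv):
    K=np.array(p["camera_matrix"]);R=np.array(p["R"]);t=np.array(p["t"])
    d=(np.array(uv,float)-K[:2,2])/[K[0,0],K[1,1]]
    s=d.copy()
    for _ in range(20): s=d/(1+p["k1"]*(s@s))
    return -R.T@t, R.T@np.array([s[0],s[1],1])
def at(p,uv,z):
    c,r=ray(p,uv); return c+r*(z-c[2])/r[2]
def proj(p,X):
    K=np.array(p["camera_matrix"]);c=np.array(p["R"])@X+np.array(p["t"]);s=c[:2]/c[2]
    return K[:2,:2]@(s*(1+p["k1"]*(s@s)))+K[:2,2]
E
python3 - <<'E'
from h import *
o=ctrl.get_obs()
for k,v in o.items(): print(k,np.round(v,3))
Z=dict(tote_grip=.105,tote_corner=0,tote=0,part1_c=.011,part4_c=.011,tray=0,bottle=0,carton=0,wrench=0,motor=0)
ims=[]
for n in("scene","top"):
    p=ctrl.snapshot(n);ims.append(p["color"])
    cv2.imwrite(f"pics/{n}0.png",cv2.resize(p["color"][:,:,::-1],(800,600),interpolation=cv2.INTER_CUBIC))
    print(n,"cam",np.round(-np.array(p["R"]).T@np.array(p["t"]),3))
    for k,z in Z.items():
        for d in ctrl.spot_point(p,k)[:5]:
            if d["p"]>.2: print(n,k,round(d["p"],2),np.round(d["centre"]),np.round(at(p,d["centre"],z),3))
E
```

```text
pics
clock 0.0
joint_pos [-5.7634e+01  2.0592e+01  6.3300e-01 -1.9000e-02 -7.0133e+01 -1.6506e+01]
qvel [-0.034 -0.034 -0.021 -0.038 -0.056 -0.014]
tau [-0.0000e+00 -5.8272e+01  2.9305e+01  6.9970e+00  7.0000e-03 -0.0000e+00]
tool_pos [ 0.184 -0.649  0.226]
orientation [ 1.79907e+02 -8.00000e-03 -1.64147e+02]
force [-0.078 -1.089 -0.535]
moment [-0.011 -0.002  0.035]
gripper_force 0.0
opening 0.087
scene cam [ 0.95  -0.784  1.322]
scene tote_grip 0.95 [294. 148.] [0.464 0.242 0.105]
scene tote_grip 0.55 [280. 200.] [0.538 0.028 0.105]
scene tote_corner 0.6 [299. 214.] [0.583 0.086 0.   ]
scene tote 0.9 [291. 170.] [0.466 0.234 0.   ]
scene tote 0.67 [276. 214.] [0.52  0.043 0.   ]
scene part1_c 0.53 [310. 170.] [0.527 0.26  0.011]
scene part4_c 0.49 [298. 161.] [0.471 0.275 0.011]
scene tray 0.48 [310. 170.] [0.523 0.271 0.   ]
scene bottle 0.68 [294. 122.] [0.358 0.445 0.   ]
scene carton 0.63 [368. 138.] [0.628 0.52  0.   ]
scene wrench 0.73 [132. 256.] [ 0.234 -0.331 -0.   ]
scene motor 0.86 [146. 321.] [ 0.403 -0.47   0.   ]
top cam [0.325 0.002 1.215]
top tote_grip 0.88 [173. 178.] [0.467 0.251 0.105]
top tote_grip 0.84 [239. 160.] [0.525 0.045 0.105]
top tote_corner 0.72 [198. 212.] [0.367 0.187 0.   ]
top tote_corner 0.56 [227. 149.] [0.58 0.09 0.  ]
top tote_corner 0.41 [356. 249.] [ 0.241 -0.338  0.   ]
top tote 0.96 [243. 165.] [0.526 0.037 0.   ]
top part1_c 0.22 [197. 208.] [0.378 0.191 0.011]
top tray 0.66 [301. 184.] [ 0.46  -0.158  0.   ]
top tray 0.4 [176. 178.] [0.481 0.264 0.   ]
top bottle 0.76 [126. 214.] [0.362 0.432 0.   ]
top carton 0.65 [110. 134.] [0.635 0.493 0.   ]
top wrench 0.45 [355. 251.] [ 0.233 -0.333  0.   ]
top motor 0.65 [111. 134.] [0.637 0.491 0.   ]
top motor 0.54 [397. 202.] [ 0.395 -0.48   0.   ]
top motor 0.32 [175. 178.] [0.483 0.266 0.   ]
```

View pics/top0.png

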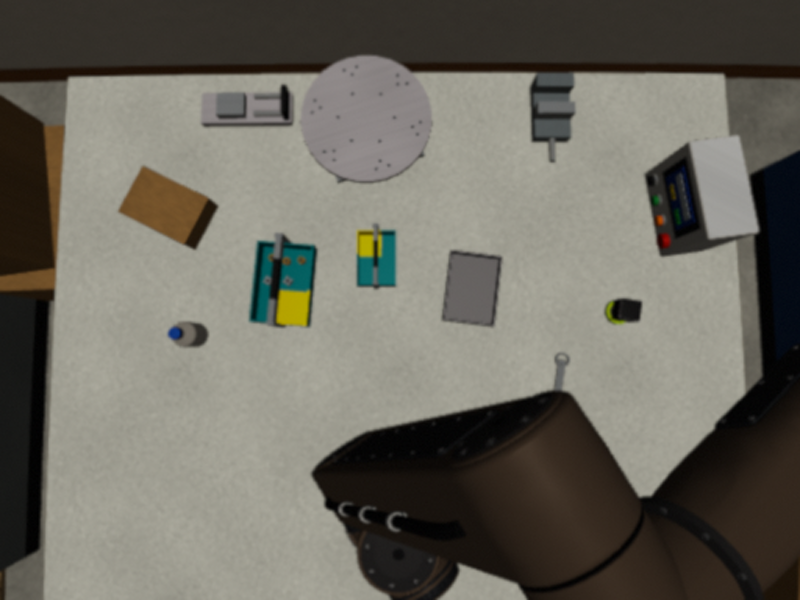

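View pics/scene0.png

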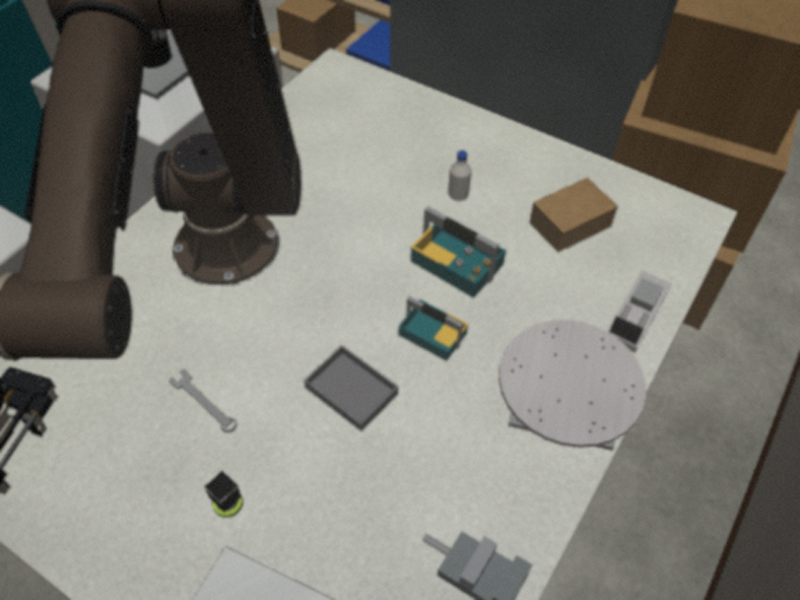

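Top view: the large tote is at about (283,283), with its yellow corner at the lower right, towards the robot. The smaller look-alike is at (377,258). The scene view agrees. Moves only turn about the tool z, so tilt has to come from somewhere else. First I'll test in free space what the arm does at the edge of its reach.

Request:
carry_out:
  deltas:
    - [[0, -0.25, 0, 0, 1], [0, -0.5, 0, 0, 1], [0, -0.75, 0, 0, 1], [0, -1, 0, 0, 1], [0, -1, 0, 0, 1]]

```text
clock: 1.6
tool_pos: [0.24, -0.8455, 0.2165]
orientation: [179.5, -0.1, -164.2]
force: [-0.7, 0.6, -3.6]
opening: 0.0873
gripper_force: 0.0
```

```bash
python3 - <<'E'
from h import *
o=ctrl.get_obs()
for k in("clock","joint_pos","tool_pos","orientation"): print(k,np.round(o[k],3))
E
```

```text
clock 1.6
joint_pos [-6.1559e+01  4.1730e+01  3.5145e+01 -2.7000e-02 -8.3905e+01 -1.2634e+01]
tool_pos [ 0.24  -0.845  0.216]
orientation [ 1.79516e+02 -8.10000e-02 -1.64195e+02]
```

Request:
carry_out:
  deltas:
    - [[0, 0, -0.25, 0, 1], [0, 0, -0.5, 0, 1], [0, 0, -0.75, 0, 1], [0, 0, -1, 0, 1]]

```text
clock: 2.0
tool_pos: [0.2386, -0.841, 0.4279]
orientation: [-179.9, 0.0, -164.2]
force: [0.7, -2.8, 1.9]
opening: 0.0874
gripper_force: 0.0
```

Request:
carry_out:
  deltas:
    - [[0, -0.25, -0.25, 0, 1], [0, -0.25, -0.5, 0, 1], [0, -0.25, -0.75, 0, 1], [0, -0.25, -1, 0, 1]]

```text
clock: 2.4
tool_pos: [0.2302, -0.8117, 0.4977]
orientation: [-177.7, -0.3, -164.2]
force: [-0.5, -0.2, -0.2]
opening: 0.0874
gripper_force: 0.0
```

```bash
python3 - <<'E'
from h import *
o=ctrl.get_obs()
for k in("clock","joint_pos","tool_pos","orientation"): print(k,np.round(o[k],3))
E
```

```text
clock 2.4
joint_pos [ -60.663   42.202   71.713    0.889 -117.334  -13.072]
tool_pos [ 0.23  -0.812  0.498]
orientation [-177.702   -0.261 -164.163]
```

The tool starts to tilt once joint 3 reaches its limit, so I'll push further past it.

Request:
carry_out:
  deltas:
    - [[0, -0.25, -0.25, 0, 1], [0, -0.5, -0.5, 0, 1], [0, -0.5, -0.75, 0, 1], [0, -0.5, -1, 0, 1]]

```text
clock: 2.8
tool_pos: [0.2269, -0.7972, 0.5319]
orientation: [-175.7, -0.6, -164.1]
force: [0.2, -0.5, 0.1]
opening: 0.0878
gripper_force: 0.0
```

```bash
python3 - <<'E'
from h import *
o=ctrl.get_obs()
for k in("clock","joint_pos","tool_pos","orientation"): print(k,np.round(o[k],3))
E
```

```text
clock 2.8
joint_pos [ -59.988   39.939   71.654    1.803 -117.702  -13.245]
tool_pos [ 0.227 -0.797  0.532]
orientation [-175.73    -0.572 -164.148]
```

Request:
carry_out:
  deltas:
    - [[0, -0.25, 0, 0, 1], [0, -0.5, 0, 0, 1], [0, -0.75, 0, 0, 1], [0, -1, 0, 0, 1]]

```text
clock: 3.2
tool_pos: [0.2436, -0.8571, 0.4783]
orientation: [-173.3, -0.9, -164.2]
force: [-0.3, 0.6, 0.1]
opening: 0.0875
gripper_force: 0.0
```

Request:
carry_out:
  deltas:
    - [[0, -0.25, 0, 0, 1], [0, -0.5, 0, 0, 1], [0, -0.75, 0, 0, 1], [0, -1, 0, 0, 1]]

```text
clock: 3.6
tool_pos: [0.2573, -0.9065, 0.435]
orientation: [-170.7, -1.2, -164.2]
force: [0.0, -0.3, -0.3]
opening: 0.0879
gripper_force: 0.0
```

```bash
python3 - <<'E'
from h import *
o=ctrl.get_obs()
for k in("clock","joint_pos","tool_pos","orientation"): print(k,np.round(o[k],3))
E
```

```text
clock 3.6
joint_pos [ -61.111   47.326   71.688    3.343 -105.503  -11.893]
tool_pos [ 0.257 -0.907  0.435]
orientation [-170.672   -1.155 -164.241]
```

Request:
carry_out:
  deltas:
    - [[0, 0.25, 0, 0, 1], [0, 0.5, 0, 0, 1], [0, 0.75, 0, 0, 1], [0, 1, 0, 0, 1]]

```text
clock: 4.0
tool_pos: [0.2133, -0.7532, 0.4097]
orientation: [-170.6, -1.2, -164.2]
force: [1.1, 0.4, 2.7]
opening: 0.0877
gripper_force: 0.0
```

Request:
carry_out:
  deltas:
    - [[0, 0.25, 0, 0, 1], [0, 0.5, 0, 0, 1], [0, 0.75, 0, 0, 1], [0, 1, 0, 0, 1]]

```text
clock: 4.4
tool_pos: [0.159, -0.5631, 0.3782]
orientation: [-170.6, -1.1, -164.2]
force: [0.4, -0.0, 1.5]
opening: 0.0877
gripper_force: 0.0
```

Request:
carry_out:
  deltas:
    - [[0, 0.2, 0.2, 0, 1], [0, 0.4, 0.4, 0, 1], [0, 0.6, 0.6, 0, 1], [0, 0.8, 0.8, 0, 1], [0, 1, 1, 0, 1]]

```text
clock: 4.9
tool_pos: [0.116, -0.425, 0.1743]
orientation: [-170.5, -1.1, -164.2]
force: [1.3, 0.3, -0.8]
opening: 0.0878
gripper_force: 0.0
```

```bash
python3 - <<'E'
from h import *
o=ctrl.get_obs()
for k in("clock","joint_pos","tool_pos","orientation"): print(k,np.round(o[k],3))
im=cv2.imread("pics/top0.png")[210:350,220:340]
cv2.imwrite("pics/crop1.png",cv2.resize(im,None,fx=4,fy=4,interpolation=cv2.INTER_CUBIC))
E
```

```text
clock 4.9
joint_pos [-43.613  -6.126 -41.917   7.857 -46.846 -35.555]
tool_pos [ 0.116 -0.425  0.174]
orientation [-170.53    -1.072 -164.247]
```

View pics/crop1.png

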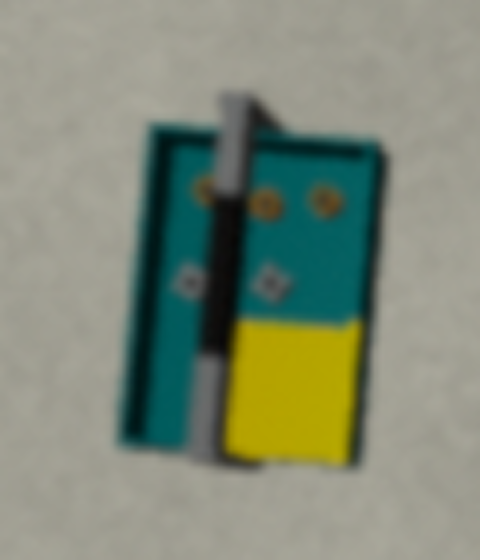

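The crop shows the bar tilted a few degrees right of vertical, black grip at crop (222,275). All five parts are in the teal half and the yellow corner is at the lower right. The move results show that tilt persists: the commanded pose becomes the one the arm reached. So tilt can be built up step by step at the reach limit. Before grasping I'll remove the present tilt by pushing against the near limit.

Request:
carry_out:
  deltas:
    - [[0, 0.25, 0, 0, 1], [0, 0.5, 0, 0, 1], [0, 0.75, 0, 0, 1], [0, 1, 0, 0, 1]]

```text
clock: 5.3
tool_pos: [0.068, -0.2606, 0.159]
orientation: [-171.7, -1.0, -164.4]
force: [-1.3, 0.5, -3.0]
opening: 0.0881
gripper_force: 0.0
```

```bash
python3 - <<'E'
from h import *
o=ctrl.get_obs()
for k in("clock","joint_pos","tool_pos","orientation"): print(k,np.round(o[k],3))
im=cv2.imread("pics/top0.png")
p=ctrl.snapshot("top")
cv2.imwrite("pics/top1.png",p["color"][:,:,::-1])
f=lambda c:np.array([220+c[0]/4,210+c[1]/4])*.64-.18
a=at(p,f((236,97)),.12);b=at(p,f((201,465)),.12)
print("bar top",a,b,np.hypot(*(a-b)[:2]),np.degrees(np.arctan2(*(a-b)[1::-1])),(a+b)/2)
g=[at(p,f(c),.12) for c in((229,195),(211,355))];print("grip",g,(g[0]+g[1])/2)
for n,c,z in(("TL",(150,127),.05),("TR",(382,143),.05),("BL",(120,446),.05),("BR",(355,465),.05)): print(n,at(p,f(c),z))
E
```

```text
clock 5.3
joint_pos [-11.899 -33.57  -58.28    8.822 -62.587 -66.318]
tool_pos [ 0.068 -0.261  0.159]
orientation [-171.688   -0.991 -164.407]
bar top [0.55397886 0.23187477 0.12      ] [0.37347143 0.24638542 0.12      ] 0.1810897315957178 -4.596015538124523 [0.46372514 0.23913009 0.12      ]
grip [array([0.5053427 , 0.23459783, 0.12      ]), array([0.42685109, 0.2422693 , 0.12      ])] [0.46609689 0.23843357 0.12      ]
TL [0.5530506  0.29137803 0.05      ]
TR [0.54365402 0.16991185 0.05      ]
BL [0.38653786 0.3040309  0.05      ]
BR [0.37612318 0.18256462 0.05      ]
```

Grip is at about (0.465, 0.238) and the tote's yaw is about −4.5°; both agree with the corner fits. The leftover lean points to −y. I'll cancel its y part by pushing at the far limit on the left, high over the bench, and turn the tool on the way.

```bash
cat >> h.py <<'E'
from scipy.spatial.transform import Rotation as Ro
def plan(wps,pos=None,R=None):
    """wps: list of (xyz target, turn number) one per call; prints tool-frame numbers"""
    o=ctrl.get_obs()
    p=np.array(o["tool_pos"]) if pos is None else pos
    R=Ro.from_euler("xyz",o["orientation"],degrees=True) if R is None else R
    for w,t in wps:
        d=R.inv().apply(np.array(w)-p)/.2
        print(np.round(d,3),t,"rows",round(np.linalg.norm(d)*4,1))
        p=np.array(w);R=R*Ro.from_rotvec([0,0,2*np.pi*t])
    z=R.as_matrix();print("lean",np.round(np.degrees(z[:2,2]),1),"y dir",np.round(np.degrees(np.arctan2(z[1,1],z[0,1])),1),"yaw",R.as_euler("xyz",degrees=True).round(1))
E
python3 - <<'E'
from h import *
plan([((.23,-.23,.24),-.119),((.40,-.14,.34),-.119),((.44,.05,.40),-.119),((.46,.25,.47),-.087),((.45,.44,.52),0),((.43,.60,.55),0)])
E
```

```text
[-0.802 -0.144 -0.376] -0.119 rows 3.6
[-0.769 -0.553 -0.527] -0.119 rows 4.3
[-0.833 -0.395 -0.427] -0.119 rows 4.1
[-0.447 -0.834 -0.487] -0.087 rows 4.3
[-0.099 -0.899 -0.387] 0 rows 3.9
[-0.144 -0.761 -0.268] 0 rows 3.3
lean [ 2.2 -8.3] y dir -94.1 yaw [171.8  -2.8  -3.7]
```

Request:
carry_out:
  deltas:
    - [[-0.2, -0.04, -0.09, -0.024, 1], [-0.4, -0.07, -0.19, -0.048, 1], [-0.6, -0.11, -0.28, -0.071, 1], [-0.8, -0.14, -0.38, -0.095, 1], [-0.8, -0.14, -0.38, -0.119, 1]]

```text
clock: 5.85
tool_pos: [0.2361, -0.2335, 0.2405]
orientation: [-174.2, -6.3, -121.2]
force: [-1.7, 1.0, -1.3]
opening: 0.0878
gripper_force: 0.0
```

Request:
carry_out:
  deltas:
    - [[-0.15, -0.11, -0.11, -0.024, 1], [-0.31, -0.22, -0.21, -0.048, 1], [-0.46, -0.33, -0.32, -0.071, 1], [-0.62, -0.44, -0.42, -0.095, 1], [-0.77, -0.55, -0.53, -0.119, 1]]

```text
clock: 6.35
tool_pos: [0.4035, -0.1439, 0.3369]
orientation: [179.8, -8.4, -78.3]
force: [-0.1, -1.3, -0.1]
opening: 0.0875
gripper_force: 0.0
```

Request:
carry_out:
  deltas:
    - [[-0.17, -0.08, -0.09, -0.024, 1], [-0.33, -0.16, -0.17, -0.048, 1], [-0.5, -0.24, -0.26, -0.071, 1], [-0.67, -0.32, -0.34, -0.095, 1], [-0.83, -0.4, -0.43, -0.119, 1]]

```text
clock: 6.85
tool_pos: [0.4462, 0.0458, 0.397]
orientation: [174.1, -6.0, -35.2]
force: [0.7, 0.1, -0.2]
opening: 0.0877
gripper_force: 0.0
```

```bash
python3 - <<'E'
from h import *
o=ctrl.get_obs()
for k in("clock","joint_pos","tool_pos","orientation"): print(k,np.round(o[k],3))
plan([((.45,.24,.45),-.09),((.43,.44,.50),0),((.42,.60,.52),0)])
E
```

```text
clock 6.85
joint_pos [ 38.047  -5.529 -11.868   7.406 -87.649  15.851]
tool_pos [0.446 0.046 0.397]
orientation [174.1    -5.978 -35.231]
[-0.514 -0.767 -0.401] -0.09 rows 4.0
[-0.144 -0.947 -0.394] 0 rows 4.1
[-0.088 -0.774 -0.215] 0 rows 3.2
lean [ 1.5 -8.2] y dir -93.3 yaw [171.8  -1.9  -3. ]
```

Request:
carry_out:
  deltas:
    - [[-0.13, -0.19, -0.1, -0.023, 1], [-0.26, -0.38, -0.2, -0.045, 1], [-0.39, -0.58, -0.3, -0.067, 1], [-0.51, -0.77, -0.4, -0.09, 1]]

```text
clock: 7.25
tool_pos: [0.4518, 0.239, 0.4495]
orientation: [171.9, -1.9, -3.0]
force: [0.6, -0.0, 1.2]
opening: 0.087
gripper_force: 0.0
```

Request:
carry_out:
  deltas:
    - [[-0.04, -0.24, -0.1, 0, 1], [-0.07, -0.48, -0.2, 0, 1], [-0.11, -0.71, -0.3, 0, 1], [-0.14, -0.95, -0.39, 0, 1]]

```text
clock: 7.65
tool_pos: [0.4343, 0.4323, 0.4973]
orientation: [171.9, -1.9, -3.4]
force: [0.4, -0.7, 1.2]
opening: 0.0874
gripper_force: 0.0
```

Request:
carry_out:
  deltas:
    - [[-0.03, -0.24, -0.07, 0, 1], [-0.06, -0.48, -0.14, 0, 1], [-0.09, -0.77, -0.22, 0, 1]]

```text
clock: 7.95
tool_pos: [0.4256, 0.5804, 0.5167]
orientation: [171.9, -1.9, -3.4]
force: [1.5, 1.4, 2.4]
opening: 0.0876
gripper_force: 0.0
```

```bash
python3 - <<'E'
from h import *
o=ctrl.get_obs()
for k in("clock","joint_pos","tool_pos","orientation"): print(k,np.round(o[k],3))
p=np.array(o["tool_pos"])
plan([(p+[.05,.11,.15],0)])
E
```

```text
clock 7.95
joint_pos [  71.334   30.299   50.293    4.476 -117.239   16.956]
tool_pos [0.426 0.58  0.517]
orientation [171.903  -1.934  -3.37 ]
[ 0.242 -0.454 -0.814] 0 rows 3.9
lean [ 1.4 -8.2] y dir -93.6 yaw [171.9  -1.9  -3.4]
```

Request:
carry_out:
  deltas:
    - [[0.24, -0.45, -0.81, 0, 1], [0.24, -0.45, -0.81, 0, 1], [0.24, -0.45, -0.81, 0, 1], [0.24, -0.45, -0.81, 0, 1]]

```text
clock: 8.35
tool_pos: [0.4308, 0.6101, 0.5667]
orientation: [173.2, -3.3, -3.2]
force: [-0.2, -1.5, 1.8]
opening: 0.0874
gripper_force: 0.0
```

Request:
carry_out:
  deltas:
    - [[0.3, -0.7, -0.6, 0, 1], [0.3, -0.7, -0.6, 0, 1], [0.3, -0.7, -0.6, 0, 1], [0.3, -0.7, -0.6, 0, 1]]

```text
clock: 8.75
tool_pos: [0.4294, 0.6382, 0.5576]
orientation: [174.9, -4.7, -3.0]
force: [0.1, 0.0, -0.5]
opening: 0.0876
gripper_force: 0.0
```

```bash
python3 - <<'E'
from h import *
o=ctrl.get_obs()
for k in("clock","joint_pos","tool_pos","orientation"): print(k,np.round(o[k],3))
p=np.array(o["tool_pos"])
plan([(p+[.08,.15,.1],0)])
E
```

```text
clock 8.75
joint_pos [  73.336   39.303   71.712    7.142 -126.035   17.437]
tool_pos [0.429 0.638 0.558]
orientation [174.928  -4.723  -3.04 ]
[ 0.4   -0.726 -0.535] 0 rows 3.9
lean [ 4.4 -5.3] y dir -93.5 yaw [174.9  -4.7  -3. ]
```

Request:
carry_out:
  deltas:
    - [[0.0, -0.9, -0.5, 0, 1], [0.0, -0.9, -0.5, 0, 1], [0.0, -0.9, -0.5, 0, 1], [0.0, -0.9, -0.5, 0, 1], [0.0, -0.9, -0.5, 0, 1]]

```text
clock: 9.25
tool_pos: [0.3879, 0.7014, 0.5332]
orientation: [176.6, -6.0, -2.9]
force: [0.3, 0.3, -0.1]
opening: 0.0874
gripper_force: 0.0
```

Request:
carry_out:
  deltas:
    - [[0.0, -0.8, -0.6, 0, 1], [0.0, -0.8, -0.6, 0, 1], [0.0, -0.8, -0.6, 0, 1], [0.0, -0.8, -0.6, 0, 1], [0.0, -0.8, -0.6, 0, 1]]

```text
clock: 9.75
tool_pos: [0.3471, 0.7394, 0.5305]
orientation: [178.5, -7.3, -2.9]
force: [0.4, -0.6, -0.2]
opening: 0.0879
gripper_force: 0.0
```

```bash
python3 - <<'E'
from h import *
o=ctrl.get_obs()
for k in("clock","joint_pos","tool_pos","orientation"): print(k,np.round(o[k],3))
p=np.array(o["tool_pos"])
plan([(p+[.08,.15,.1],0)])
E
```

```text
clock 9.75
joint_pos [  81.803   41.616   71.65     8.568 -120.552    9.58 ]
tool_pos [0.347 0.739 0.53 ]
orientation [178.525  -7.267  -2.851]
[ 0.423 -0.757 -0.47 ] 0 rows 3.9
lean [ 7.2 -1.8] y dir -93.0 yaw [178.5  -7.3  -2.9]
```

```bash
python3 - <<'E'
from h import *
plan([((.39,.56,.45),.004),((.43,.40,.35),0),((.475,.25,.24),0),((.485,.236,.20),0),((.485,.236,.086),0)])
E
```

```text
[0.206 0.874 0.454] 0.004 rows 4.0
[0.194 0.771 0.546] 0 rows 3.9
[0.208 0.718 0.598] 0 rows 3.8
[0.029 0.061 0.207] 0 rows 0.9
[-0.072 -0.013  0.565] 0 rows 2.3
lean [ 7.2 -1.8] y dir -94.5 yaw [178.7  -7.3  -4.3]
```

Request:
carry_out:
  deltas:
    - [[0.05, 0.22, 0.11, 0.004, 1], [0.1, 0.44, 0.23, 0.004, 1], [0.16, 0.66, 0.34, 0.004, 1], [0.21, 0.87, 0.45, 0.004, 1]]

```text
clock: 10.15
tool_pos: [0.3839, 0.5905, 0.4649]
orientation: [178.7, -7.3, -4.4]
force: [0.2, 0.3, 2.2]
opening: 0.0875
gripper_force: 0.0
```

Request:
carry_out:
  deltas:
    - [[0.05, 0.19, 0.14, 0, 1], [0.1, 0.39, 0.27, 0, 1], [0.15, 0.58, 0.41, 0, 1], [0.19, 0.77, 0.55, 0, 1]]

```text
clock: 10.55
tool_pos: [0.4233, 0.4306, 0.3645]
orientation: [178.8, -7.3, -4.4]
force: [0.3, 0.9, 0.4]
opening: 0.0874
gripper_force: 0.0
```

Request:
carry_out:
  deltas:
    - [[0.05, 0.18, 0.15, 0, 1], [0.1, 0.36, 0.3, 0, 1], [0.16, 0.54, 0.45, 0, 1], [0.21, 0.72, 0.6, 0, 1], [0.21, 0.72, 0.6, 0, 1]]

```text
clock: 11.05
tool_pos: [0.467, 0.2767, 0.251]
orientation: [178.5, -7.1, -4.6]
force: [-0.2, -0.2, 0.6]
opening: 0.0876
gripper_force: 0.0
```

```bash
python3 - <<'E'
from h import *
p=ctrl.snapshot("scene")
cv2.imwrite("pics/scene2.png",cv2.resize(p["color"][80:260,200:400,::-1],None,fx=3,fy=3,interpolation=cv2.INTER_CUBIC))
for d in ctrl.spot_point(p,"tote_grip")[:2]: print(d,at(p,d["centre"],.105))
print(ctrl.get_obs()["clock"])
plan([((.485,.236,.18),0),((.485,.236,.086),0)])
E
```

```text
{'centre': [280.6, 196.6], 'p': 0.83} [0.53173552 0.04212258 0.105     ]
11.15
[0.051 0.21  0.387] 0 rows 1.8
[-0.06  -0.01   0.466] 0 rows 1.9
lean [ 7.2 -1.9] y dir -94.6 yaw [178.7  -7.3  -4.5]
```

View pics/scene2.png

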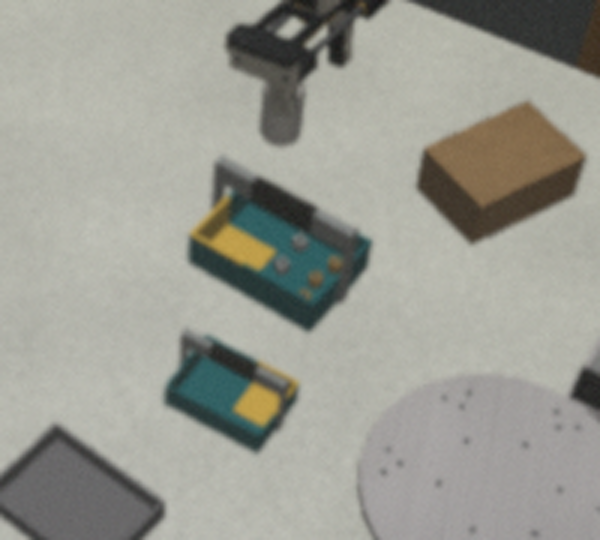

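The scene view shows the tote undisturbed, its black grip at crop (285,203), which matches the earlier estimate. The gripper is up and behind it. Descending now.

Request:
carry_out:
  deltas:
    - [[0.03, 0.1, 0.19, 0, 1], [0.05, 0.21, 0.39, 0, 1], [0.05, 0.21, 0.39, 0, 1]]

```text
clock: 11.45
tool_pos: [0.4827, 0.2344, 0.1752]
orientation: [178.4, -7.0, -4.4]
force: [-0.3, -0.4, 0.8]
opening: 0.0876
gripper_force: 0.0
```

```bash
python3 - <<'E'
from h import *
plan([((.485,.236,.086),0)])
E
```

```text
[-0.044 -0.021  0.444] 0 rows 1.8
lean [ 6.9 -2.1] y dir -94.6 yaw [178.4  -7.   -4.4]
```

Request:
carry_out:
  deltas:
    - [[-0.02, -0.01, 0.22, 0, 1], [-0.04, -0.02, 0.44, 0, 1], [-0.04, -0.02, 0.44, 0, 0.3], [-0.04, -0.02, 0.44, 0, -1], [-0.04, -0.02, 0.44, 0, -1]]

```text
clock: 11.95
tool_pos: [0.4894, 0.2411, 0.0937]
orientation: [178.9, -7.5, -4.3]
force: [0.8, -0.3, 0.7]
opening: 0.0689
gripper_force: 0.0
```

Request:
carry_out:
  deltas:
    - [[0, 0, 0, 0, -1], [0, 0, 0, 0, -1]]

```text
clock: 12.15
tool_pos: [0.4887, 0.2401, 0.0927]
orientation: [178.9, -7.4, -4.3]
force: [1.2, -0.4, -0.7]
opening: 0.0532
gripper_force: 0.0
```

Request:
carry_out:
  deltas:
    - [[-0.01, 0, 0.03, 0, -1], [-0.01, 0, 0.03, 0, -1], [-0.01, 0, 0.03, 0, -1], [-0.01, 0, 0.03, 0, -1], [-0.01, 0, 0.03, 0, -1]]

```text
clock: 12.65
tool_pos: [0.4868, 0.2388, 0.0847]
orientation: [178.7, -7.3, -4.3]
force: [0.4, -2.8, 2.8]
opening: 0.0131
gripper_force: 1.8
```

Request:
carry_out:
  deltas:
    - [[0, 0, 0, 0, -1], [0, 0, 0, 0, -1]]

```text
clock: 12.85
tool_pos: [0.4869, 0.2392, 0.085]
orientation: [178.7, -7.3, -4.3]
force: [-1.9, -1.3, 2.9]
opening: 0.0117
gripper_force: 30.0
```

```bash
python3 - <<'E'
from h import *
o=ctrl.get_obs()
for k in("clock","joint_pos","tool_pos","orientation","opening","gripper_force","force","moment"): print(k,np.round(o[k],3))
p=np.array(o["tool_pos"])
plan([(p+[0,0,.05],0),(p+[.02,0.01,.19],.028),(p+[.1,.05,.35],.028)])
E
```

```text
clock 12.85
joint_pos [ 51.585  13.163 -35.596  10.874 -38.673  25.643]
tool_pos [0.487 0.239 0.085]
orientation [178.743  -7.326  -4.344]
opening 0.012
gripper_force 29.992
force [-1.896 -1.286  2.92 ]
moment [-0.084  0.937 -0.076]
[ 0.032  0.005 -0.248] 0 rows 1.0
[ 0.184 -0.042 -0.683] 0.028 rows 2.8
[ 0.438 -0.295 -0.749] 0.028 rows 3.7
lean [ 7.2 -1.8] y dir -114.5 yaw [-178.6   -7.3  -24.7]
```

Request:
carry_out:
  deltas:
    - [[0.01, 0, -0.08, 0, -1], [0.03, 0, -0.25, 0, -1], [0.07, 0, -0.45, 0, -1], [0.09, 0, -0.65, 0, -1], [0.11, 0.0, -0.85, 0, -1]]

```text
clock: 13.35
tool_pos: [0.4864, 0.2423, 0.2566]
orientation: [178.7, -7.2, -4.3]
force: [1.5, 1.2, -5.1]
opening: 0.0115
gripper_force: 30.0
```

```bash
python3 - <<'E'
from h import *
o=ctrl.get_obs()
for k in("clock","tool_pos","orientation","opening","gripper_force","force","moment"): print(k,np.round(o[k],3))
p=ctrl.snapshot("scene")
cv2.imwrite("pics/scene3.png",cv2.resize(p["color"][40:240,200:400,::-1],None,fx=3,fy=3,interpolation=cv2.INTER_CUBIC))
p=np.array(o["tool_pos"])
plan([(p+[.05,0.02,.1],.028),(p+[.14,.07,.18],.028)])
E
```

```text
clock 13.35
tool_pos [0.486 0.242 0.257]
orientation [178.658  -7.198  -4.35 ]
opening 0.012
gripper_force 29.994
force [ 1.472  1.176 -5.072]
moment [0.256 0.518 0.029]
[ 0.288 -0.1   -0.428] 0.028 rows 2.1
[ 0.424 -0.357 -0.344] 0.028 rows 2.6
lean [ 7.5 -1.5] y dir -114.4 yaw [-178.3   -7.5  -24.6]
```

View pics/scene3.png

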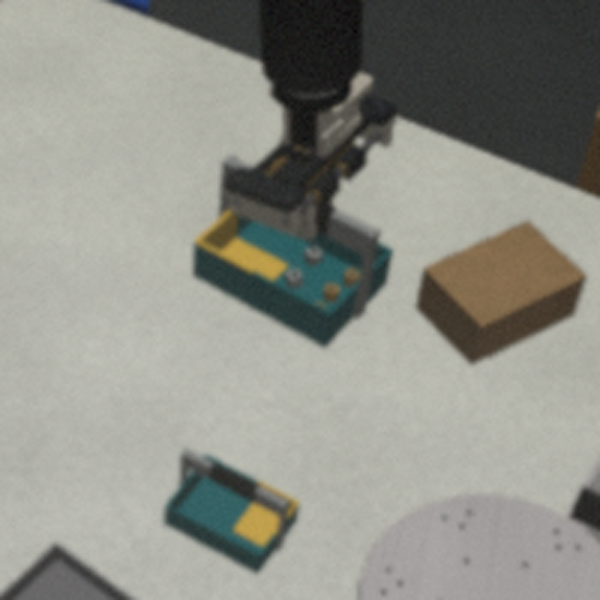

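The tote is lifted and about level, the parts haven't moved and there's no slip. Moving up and out while turning.

Request:
carry_out:
  deltas:
    - [[0.06, -0.02, -0.09, 0.006, -1], [0.12, -0.04, -0.18, 0.011, -1], [0.18, -0.06, -0.26, 0.017, -1], [0.24, -0.08, -0.35, 0.023, -1], [0.29, -0.1, -0.43, 0.028, -1]]

```text
clock: 13.9
tool_pos: [0.5354, 0.2612, 0.3476]
orientation: [180.0, -7.3, -14.6]
force: [-0.1, 0.1, -5.2]
opening: 0.0122
gripper_force: 30.0
```

Request:
carry_out:
  deltas:
    - [[0.11, -0.08, -0.1, 0.006, -1], [0.22, -0.16, -0.2, 0.011, -1], [0.33, -0.25, -0.3, 0.017, -1], [0.44, -0.33, -0.4, 0.023, -1], [0.55, -0.41, -0.5, 0.028, -1]]

```text
clock: 14.4
tool_pos: [0.6496, 0.317, 0.4605]
orientation: [-178.8, -7.2, -24.7]
force: [0.6, 0.5, -3.4]
opening: 0.012
gripper_force: 30.0
```

```bash
python3 - <<'E'
from h import *
o=ctrl.get_obs()
for k in("clock","joint_pos","tool_pos","orientation","force"): print(k,np.round(o[k],3))
p=np.array(o["tool_pos"])
plan([(p+[.1,0.05,.1],0),(p+[.22,.11,.2],0)])
E
```

```text
clock 14.4
joint_pos [ 44.744  19.582  25.647   6.304 -92.366  21.078]
tool_pos [0.65  0.317 0.461]
orientation [-178.777   -7.191  -24.719]
force [ 0.606  0.479 -3.4  ]
[ 0.409 -0.446 -0.443] 0 rows 3.0
[ 0.479 -0.533 -0.432] 0 rows 3.3
lean [ 7.  -1.9] y dir -114.6 yaw [-178.8   -7.2  -24.7]
```

Request:
carry_out:
  deltas:
    - [[0.07, -0.07, -0.08, 0, -1], [0.16, -0.17, -0.17, 0, -1], [0.26, -0.29, -0.28, 0, -1], [0.36, -0.39, -0.39, 0, -1], [0.46, -0.5, -0.48, 0, -1]]

```text
clock: 14.9
tool_pos: [0.7479, 0.3644, 0.552]
orientation: [-178.2, -8.1, -24.7]
force: [54.2, 29.8, 105.8]
opening: 0.012
gripper_force: 30.4
```

Request:
carry_out:
  deltas:
    - [[0.1, -0.11, -0.1, 0, -1], [0.22, -0.25, -0.2, 0, -1], [0.36, -0.4, -0.32, 0, -1], [0.5, -0.55, -0.43, 0, -1], [0.65, -0.7, -0.55, 0, -1]]

```text
clock: 15.4
tool_pos: [0.7656, 0.3704, 0.556]
orientation: [-176.1, -10.1, -24.8]
force: [-0.8, 0.1, -4.4]
opening: 0.0118
gripper_force: 30.0
```

Request:
carry_out:
  deltas:
    - [[0.65, -0.7, -0.55, 0, -1], [0.65, -0.7, -0.55, 0, -1], [0.65, -0.7, -0.55, 0, -1], [0.65, -0.7, -0.55, 0, -1], [0.65, -0.7, -0.55, 0, -1]]

```text
clock: 15.9
tool_pos: [0.7835, 0.3755, 0.5564]
orientation: [-174.5, -11.9, -24.9]
force: [0.6, -0.4, -4.7]
opening: 0.0116
gripper_force: 30.0
```

```bash
python3 - <<'E'
from h import *
o=ctrl.get_obs()
for k in("clock","joint_pos","tool_pos","orientation","force"): print(k,np.round(o[k],3))
p=np.array(o["tool_pos"])
plan([(p+[.15,0.08,.1],0)])
E
```

```text
clock 15.9
joint_pos [  42.092   40.358   71.645    9.358 -111.229   27.703]
tool_pos [0.784 0.376 0.556]
orientation [-174.506  -11.896  -24.941]
force [ 0.591 -0.356 -4.738]
[ 0.603 -0.713 -0.317] 0 rows 3.9
lean [13.  0.] y dir -113.8 yaw [-174.5  -11.9  -24.9]
```

A 122 N spike showed up where joint 3 met its stop. It settled straight away and the hold is intact. I'm staying at the limit and continuing to build up tilt steadily.

Request:
carry_out:
  deltas:
    - [[0.6, -0.75, -0.4, 0, -1], [0.6, -0.75, -0.4, 0, -1], [0.6, -0.75, -0.4, 0, -1], [0.6, -0.75, -0.4, 0, -1], [0.6, -0.75, -0.4, 0, -1]]

```text
clock: 16.4
tool_pos: [0.8048, 0.3928, 0.5498]
orientation: [-172.7, -13.8, -25.2]
force: [0.5, -0.1, -4.8]
opening: 0.0117
gripper_force: 30.0
```

Request:
carry_out:
  deltas:
    - [[0.55, -0.75, -0.4, 0, -1], [0.55, -0.75, -0.4, 0, -1], [0.55, -0.75, -0.4, 0, -1], [0.55, -0.75, -0.4, 0, -1], [0.55, -0.75, -0.4, 0, -1]]

```text
clock: 16.9
tool_pos: [0.8178, 0.4122, 0.5518]
orientation: [-170.7, -15.8, -25.4]
force: [0.2, -0.6, -4.9]
opening: 0.0117
gripper_force: 30.0
```

Request:
carry_out:
  deltas:
    - [[0.55, -0.75, -0.4, 0, -1], [0.55, -0.75, -0.4, 0, -1], [0.55, -0.75, -0.4, 0, -1], [0.55, -0.75, -0.4, 0, -1], [0.55, -0.75, -0.4, 0, -1]]

```text
clock: 17.4
tool_pos: [0.8271, 0.4292, 0.5594]
orientation: [-168.7, -17.8, -25.8]
force: [0.9, -0.1, -4.6]
opening: 0.0117
gripper_force: 30.0
```

```bash
python3 - <<'E'
from h import *
o=ctrl.get_obs()
for k in("clock","joint_pos","tool_pos","orientation","force"): print(k,np.round(o[k],3))
p=np.array(o["tool_pos"])
plan([(p+[.15,0.08,.1],0)])
E
```

```text
clock 17.4
joint_pos [  44.142   41.948   71.642   12.651 -102.329   26.41 ]
tool_pos [0.827 0.429 0.559]
orientation [-168.692  -17.767  -25.825]
force [ 0.858 -0.138 -4.585]
[ 0.63  -0.737 -0.182] 0 rows 3.9
lean [20.3  2.6] y dir -112.3 yaw [-168.7  -17.8  -25.8]
```

Request:
carry_out:
  deltas:
    - [[0.6, -0.75, -0.28, 0, -1], [0.6, -0.75, -0.28, 0, -1], [0.6, -0.75, -0.28, 0, -1], [0.6, -0.75, -0.28, 0, -1], [0.6, -0.75, -0.28, 0, -1]]

```text
clock: 17.9
tool_pos: [0.8465, 0.4428, 0.5595]
orientation: [-166.6, -19.7, -26.3]
force: [-0.0, 0.6, -5.1]
opening: 0.0118
gripper_force: 30.0
```

Request:
carry_out:
  deltas:
    - [[0.6, -0.75, -0.28, 0, -1], [0.6, -0.75, -0.28, 0, -1], [0.6, -0.75, -0.28, 0, -1], [0.6, -0.75, -0.28, 0, -1], [0.6, -0.75, -0.28, 0, -1]]

```text
clock: 18.4
tool_pos: [0.8609, 0.4548, 0.5668]
orientation: [-164.3, -21.7, -26.8]
force: [0.1, -0.9, -4.4]
opening: 0.0113
gripper_force: 30.0
```

Request:
carry_out:
  deltas:
    - [[0.6, -0.75, -0.24, 0, -1], [0.6, -0.75, -0.24, 0, -1], [0.6, -0.75, -0.24, 0, -1], [0.6, -0.75, -0.24, 0, -1], [0.6, -0.75, -0.24, 0, -1]]

```text
clock: 18.9
tool_pos: [0.8747, 0.4662, 0.5755]
orientation: [-162.0, -23.7, -27.5]
force: [-0.2, 0.6, -4.3]
opening: 0.0118
gripper_force: 30.0
```

```bash
python3 - <<'E'
from h import *
o=ctrl.get_obs()
for k in("clock","joint_pos","tool_pos","orientation","force"): print(k,np.round(o[k],3))
P=np.array(o["tool_pos"])
plan([(P+[.15,0.08,.1],0)])
p=ctrl.snapshot("scene");t=ctrl.snapshot("top")
im=[]
for q in(p,t):
    u,v=np.clip(proj(q,P).astype(int),80,[432,304]); im.append(cv2.resize(q["color"][v-80:v+80,u-80:u+80,::-1],(400,400),interpolation=cv2.INTER_CUBIC))
cv2.imwrite("pics/tilt1.png",np.hstack(im))
E
```

```text
clock 18.9
joint_pos [ 44.892  43.135  71.644  15.742 -93.202  25.857]
tool_pos [0.875 0.466 0.576]
orientation [-162.041  -23.689  -27.481]
force [-0.24   0.645 -4.335]
[ 0.641 -0.748 -0.036] 0 rows 3.9
lean [27.6  5.6] y dir -110.1 yaw [-162.   -23.7  -27.5]
```

View pics/tilt1.png

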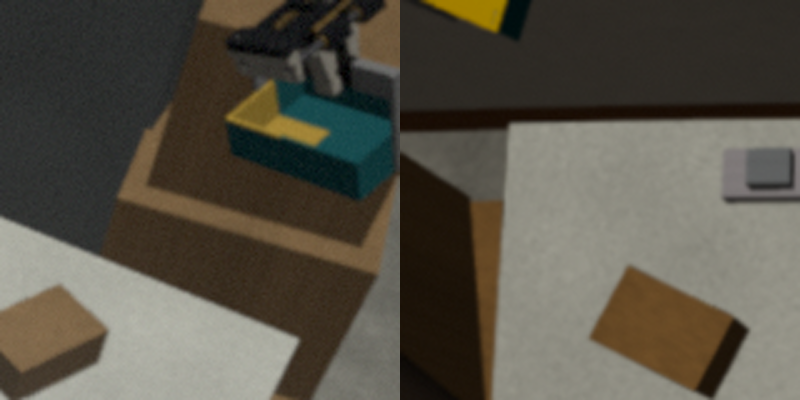

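No parts are left on the visible teal floor. They must be along the low wall, hidden from this camera. I'll tilt a little more, then bring the tote back in view of the top camera; the tilt stays.

Request:
carry_out:
  deltas:
    - [[0.75, -0.6, -0.1, 0, -1], [0.75, -0.6, -0.1, 0, -1], [0.75, -0.6, -0.1, 0, -1], [0.75, -0.6, -0.1, 0, -1], [0.75, -0.6, -0.1, 0, -1]]

```text
clock: 19.5
tool_pos: [0.9092, 0.4512, 0.579]
orientation: [-159.7, -25.7, -28.3]
force: [-0.3, -0.3, -4.8]
opening: 0.0119
gripper_force: 30.0
```

Request:
carry_out:
  deltas:
    - [[0.75, -0.6, -0.1, 0, -1], [0.75, -0.6, -0.1, 0, -1], [0.75, -0.6, -0.1, 0, -1], [0.75, -0.6, -0.1, 0, -1], [0.75, -0.6, -0.1, 0, -1]]

```text
clock: 20.0
tool_pos: [0.936, 0.4381, 0.589]
orientation: [-157.3, -27.7, -29.2]
force: [0.2, 0.1, -4.3]
opening: 0.0119
gripper_force: 30.0
```

```bash
python3 - <<'E'
from h import *
o=ctrl.get_obs()
for k in("clock","joint_pos","tool_pos","orientation","force"): print(k,np.round(o[k],3))
P=np.array(o["tool_pos"])
plan([(P+[-.13,-.07,-.04],0),(P+[-.28,-.16,-.1],0)])
E
```

```text
clock 20.0
joint_pos [ 41.29   43.714  71.65   16.028 -86.215  28.735]
tool_pos [0.936 0.438 0.589]
orientation [-157.283  -27.748  -29.163]
force [ 0.151  0.148 -4.349]
[-0.445  0.571 -0.248] 0 rows 3.1
[-0.525  0.724 -0.235] 0 rows 3.7
lean [32.3  7.3] y dir -108.1 yaw [-157.3  -27.7  -29.2]
```

Request:
carry_out:
  deltas:
    - [[-0.05, 0.06, -0.02, 0, -1], [-0.13, 0.16, -0.07, 0, -1], [-0.23, 0.29, -0.13, 0, -1], [-0.34, 0.43, -0.19, 0, -1], [-0.45, 0.57, -0.25, 0, -1]]

```text
clock: 20.5
tool_pos: [0.8031, 0.368, 0.5489]
orientation: [-157.2, -27.8, -29.2]
force: [0.6, 0.4, -3.7]
opening: 0.0119
gripper_force: 30.0
```

Request:
carry_out:
  deltas:
    - [[-0.12, 0.16, -0.05, 0, -1], [-0.24, 0.33, -0.11, 0, -1], [-0.35, 0.48, -0.16, 0, -1], [-0.45, 0.62, -0.2, 0, -1], [-0.52, 0.72, -0.23, 0, -1]]

```text
clock: 21.0
tool_pos: [0.6543, 0.2776, 0.4888]
orientation: [-157.2, -27.7, -29.2]
force: [2.0, -0.2, -3.9]
opening: 0.012
gripper_force: 30.0
```

Request:
carry_out:
  deltas:
    - [[-0.05, 0.07, 0, 0, -1], [-0.05, 0.07, 0, 0, -1]]

```text
clock: 21.2
tool_pos: [0.6427, 0.2694, 0.4793]
orientation: [-157.2, -27.7, -29.2]
force: [0.8, -0.0, -4.6]
opening: 0.012
gripper_force: 30.0
```

```bash
python3 - <<'E'
from h import *
o=ctrl.get_obs()
for k in("clock","joint_pos","tool_pos","orientation","force"): print(k,np.round(o[k],3))
P=np.array(o["tool_pos"])
p=ctrl.snapshot("scene");t=ctrl.snapshot("top")
im=[]
for q in(p,t):
    u,v=np.clip(proj(q,P).astype(int),60,[452,324]); im.append(cv2.resize(q["color"][v-60:v+60,u-60:u+60,::-1],(400,400),interpolation=cv2.INTER_CUBIC))
    for k in("part1_c","part4_c","tote_grip","tote_corner"): print(k,[(round(d["p"],2),np.round(d["centre"])-[u-60,v-60]) for d in ctrl.spot_point(q,k)[:4]])
cv2.imwrite("pics/tilt2.png",np.hstack(im))
E
```

```text
clock 21.2
joint_pos [ 48.212  -1.881 -13.413  25.346 -51.316   7.081]
tool_pos [0.643 0.269 0.479]
orientation [-157.225  -27.725  -29.186]
force [ 0.794 -0.015 -4.634]
part1_c [(0.31, array([-175.,  247.]))]
part4_c [(0.2, array([65., 82.]))]
tote_grip [(0.95, array([-26., 188.])), (0.62, array([52., 53.]))]
tote_corner [(0.91, array([-11., 200.])), (0.84, array([31., 87.]))]
part1_c [(0.21, array([ 72., 102.]))]
part4_c [(0.45, array([ 73., 102.]))]
tote_grip [(0.69, array([171., 149.])), (0.42, array([289., 238.]))]
tote_corner [(0.92, array([162., 137.])), (0.7, array([ 74., 109.])), (0.3, array([ 60., 198.]))]
```

View pics/tilt2.png

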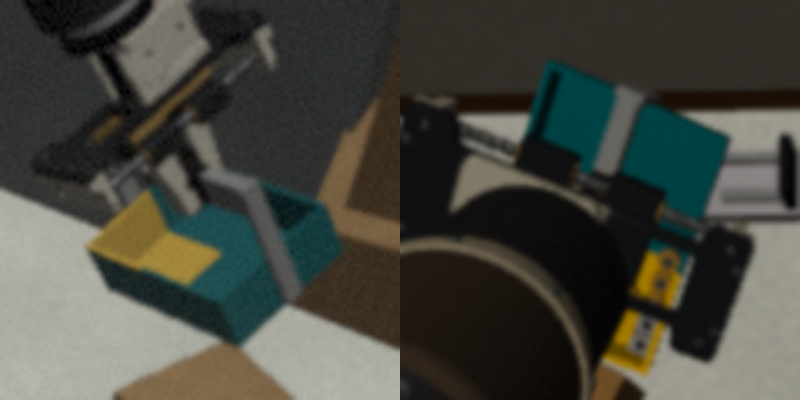

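```bash
python3 - <<'E'
from h import *
o=ctrl.get_obs()
R=Ro.from_euler("xyz",o["orientation"],degrees=True);R0=Ro.from_euler("xyz",[178.7,-7.3,-4.3],degrees=True)
P=np.array(o["tool_pos"])
Rt=R*R0.inv()*Ro.from_euler("z",-4.5,degrees=True)   # tote orientation
G=P-R.apply([0,0,.019])
# grip centre in tool frame from grasp time
g0=np.array([.487,.239,.085])-R0.apply([0,0,.019])
C=P+R.apply(R0.inv().apply(np.array([.465,.238,.105])-[.487,.239,.085]))
print(o["clock"],"tote axes z-comp",Rt.as_matrix()[2],"corner",C+Rt.apply([-.085,-.06,-.105]))
t=ctrl.snapshot("top")
s=6;u0,v0=proj(t,C+Rt.apply([-.045,-.03,-.1])).astype(int)-45
im=cv2.resize(t["color"][v0:v0+90,u0:u0+90,::-1],None,fx=s,fy=s,interpolation=cv2.INTER_CUBIC)
im=cv2.convertScaleAbs(im,alpha=1.6)
pt=lambda x,y,z=-.087:tuple(int(a) for a in(proj(t,C+Rt.apply([x,y,z]))+.5-[u0,v0])*s)
cv2.line(im,pt(-.009,-.056),pt(-.009,.056),(255,0,255),1)
for y in(-.056,-.016+.032):cv2.line(im,pt(-.081,y),pt(.081,y),(255,0,255),1)
cv2.line(im,pt(-.081,-.056),pt(-.081,.056),(255,0,255),1)
cv2.imwrite("pics/z1.png",im)
E
```

```text
21.7 tote axes z-comp [0.35812688 0.36141191 0.86088708] corner [0.57765165 0.2768534  0.34499388]
```

View pics/z1.png

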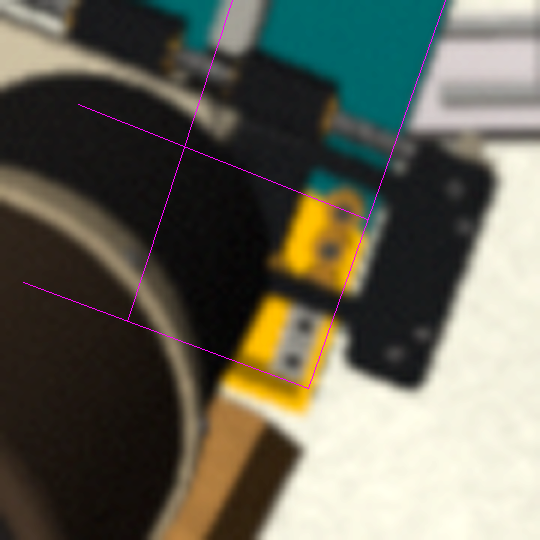

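The top crop shows all five parts in a single row along the −y wall of the yellow corner: blocks at (293,360) and (303,325), bushings at (328,250) and (345,207), one hidden under a finger. The last bushing sits right on the 72 mm limit line. A short shake should break the row up so they pack tighter.

Request:
carry_out:
  deltas:
    - [[0, -0.25, 0, -0.022, -1], [0, -0.5, 0, -0.044, -1], [0, -0.25, 0, -0.022, -1], [0, 0, 0, 0, -1], [0, 0, 0, 0, -1]]

```text
clock: 22.25
tool_pos: [0.6428, 0.2669, 0.4747]
orientation: [-157.6, -27.5, -29.4]
force: [-0.1, -0.9, -3.7]
opening: 0.0116
gripper_force: 30.0
```

Request:
carry_out:
  deltas:
    - [[0, -0.25, 0, -0.022, -1], [0, -0.5, 0, -0.044, -1], [0, -0.25, 0, -0.022, -1], [0, 0, 0, 0, -1], [0, 0, 0, 0, -1]]

```text
clock: 22.75
tool_pos: [0.6427, 0.2667, 0.4747]
orientation: [-157.6, -27.5, -29.4]
force: [0.6, -1.1, -4.4]
opening: 0.0117
gripper_force: 30.0
```

Request:
carry_out:
  deltas:
    - [[0, 0, 0, 0, -1], [0, 0, 0, 0, -1]]

```text
clock: 22.95
tool_pos: [0.6452, 0.2714, 0.4805]
orientation: [-157.2, -27.8, -29.2]
force: [0.0, 0.1, -3.8]
opening: 0.0119
gripper_force: 30.0
```

```bash
cat >> h.py <<'E'
def look(name):
    o=ctrl.get_obs()
    R=Ro.from_euler("xyz",o["orientation"],degrees=True);R0=Ro.from_euler("xyz",[178.7,-7.3,-4.3],degrees=True)
    P=np.array(o["tool_pos"]);Rt=R*R0.inv()*Ro.from_euler("z",-4.5,degrees=True)
    C=P+R.apply(R0.inv().apply(np.array([.465,.238,.105])-[.487,.239,.085]))
    print(o["clock"],P,o["orientation"],"axes z",Rt.as_matrix()[2].round(3))
    t=ctrl.snapshot("top")
    s=6;u0,v0=proj(t,C+Rt.apply([-.045,-.03,-.1])).astype(int)-45
    im=cv2.resize(t["color"][v0:v0+90,u0:u0+90,::-1],None,fx=s,fy=s,interpolation=cv2.INTER_CUBIC)
    im=cv2.convertScaleAbs(im,alpha=1.6)
    pt=lambda x,y,z=-.087:tuple(int(a) for a in(proj(t,C+Rt.apply([x,y,z]))+.5-[u0,v0])*s)
    cv2.line(im,pt(-.009,-.056),pt(-.009,.056),(255,0,255),1)
    cv2.line(im,pt(-.081,-.056),pt(.0,-.056),(255,0,255),1)
    cv2.imwrite(f"pics/{name}.png",im)
E
python3 -c "
from h import *
look('z2')"
```

```text
22.95 [0.64520277 0.27137664 0.48051166] [-157.16588482  -27.82612969  -29.17808098] axes z [0.359 0.363 0.86 ]
```

View pics/z2.png

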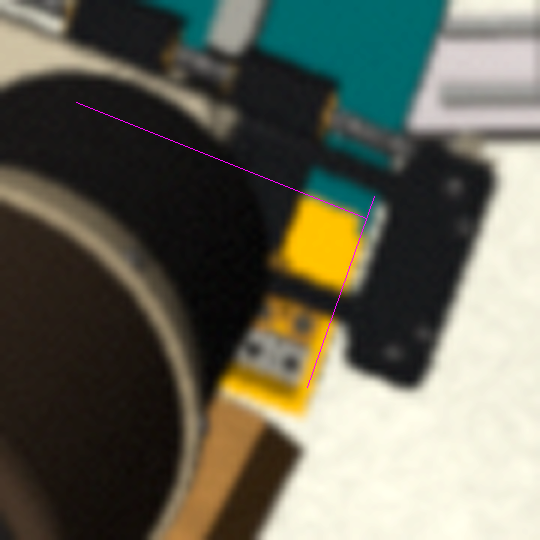

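The shake worked. The blocks now lie side by side at (255,350) and (293,360), with bushings right behind them at (270,315) and (303,322) and the third hidden beside them. The outer yellow floor is empty, and the arm is steady, so I'm handing in.

```bash
python3 -c "
from h import *
print(ctrl.close_job())"
```

```text
the job is handed in; nothing more can be done
None
```

I handed the job in at about 23 s without a verdict: the tote is held in the air, tilted about 30° with its yellow corner lowest; four parts are visible packed in that corner (the fifth is hidden, presumed beside them), and one 122 N wrist-force reading (limit 120 N) when joint 3 hit its stop could fail it.

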